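# Nest the mixing vessels in the paint kettle and lift it by its bail

### The arm

A 6-joint arm with a two-finger parallel gripper is mounted at the origin on a cart in front of the work surface, level with it; the furniture and walls round the work are solid. World frame = base frame: x ahead of the robot, y to its left, z up, the work surface at z = 0. Lengths are in m, angles in rad, forces in N, time in s.
With the tool pointing down it reaches from about 0.35 to 0.725 m from the base axis. Payload 6 kg.
Tool frame: the origin (TCP) lies midway between the tips of the shut fingers; the grasp point (between the pads) lies 19 mm behind it; z points along the fingers, y is the line along which they close (so a half turn about z gives the same grasp; the last joint's range is limited). The gripper opens to 85 mm and grips with 20 to 120 N. Pads are 22 mm wide; open, the fingers measure 114 mm over their backs; the gripper's body (76 mm by 85 mm) begins 54 mm behind the grasp point. The pads swing forward as they close: fully open they stand 13 mm farther back than shut.
Start: joints at [1.529, 0.04, 0.085, 0, -1.615, -0.334], TCP at [0.22, 0.558, 0.231] pointing down, gripper open.
Joint ranges: [-2.56, 2.56], [-1.29, 2.01], [-1.08, 1.49], [-3.29, 1.98], [-2.81, -0.18], [-2.99, 2.99]. Speed limits (rad/s): [2.57, 2.57, 3.01, 3.14, 3.14, 3.14].

### API

Orientations are given as a rotation vector (axis times angle).
In Python, from rig import ctrl gives the robot as it stands.
- The arm moves only by the tool arm_command, never from a script. Its argument "motion" is a list of rows, each an object with "angular": the turn, a rotation vector about the tool's x, y, z in degrees, a list of three; "xyz": the shift along the tool's x, y, z in mm, a list of three; "hand": the finger opening in mm, from 0 to 85.4. In form: [{"angular": [rx, ry, rz], "xyz": [tx, ty, tz], "hand": hand}, ...]. A call has 1 to 12 rows; each row is the pose to reach, as a shift and turn from the pose commanded when the call began, along the tool's axes at that moment; what a row does not reach only later rows make up. A row lasts 1/10 s, in which the tool goes at most 50 mm and 8.59 degrees, less where a joint would pass 70% of its speed; a pose out of reach is approached as far as the arm can. A call with a gripper value outside its range is refused whole. The fingers move at their own pace and stop on an object; the grip force is fixed at half the most. Time passes only in rows, so rows that repeat a pose let the fingers close. It gives the time, the measured TCP pose, the force, the opening and the grip force at its end, in the units of the state.
- ctrl.get_state(): the state, without advancing time (a new reading comes with each control period).
- ctrl.get_image(name): name is "scene" or "top" or "wrist"; returns the picture (480x640x3 uint8, red, green, blue); there is no depth.
- ctrl.camera_params(name): a dict with "fx", "fy", "cx", "cy" (pixels), "k1" (the pictures are not rectified: a ray, as slopes to the right and down, at radius r is drawn at 1 + k1 r^2 times it, then the intrinsics apply), "rvec" (rotation vector, rad) and "tvec" (3), from world to camera coordinates, as OpenCV has them; the wrist camera has in their place "tool_from_camera" (4x4, takes a point from camera to tool coordinates, whose origin is the TCP and whose axes are the flange's). Camera axes: x right, y down, z forward; pixel columns grow to the right and rows downward; lengths in m; the calibration is good to about 2 mm. A picture is of the moment at which its call begins: read the wrist's pose just before it. camera_params takes no time and is no camera call.
- ctrl.close_job(): hands the job in; it is judged then, once.
Trained networks look in the newest picture that a camera, given by its name, has taken for a name from the list of things; names that differ only in an ending like _2 or _b are one class to them, and where a whole thing is asked for, a point or a joint stands for the part that bears it (a point fixed in the world has none). Each returns a list of dicts, best first, with "conf" (0 to 1); they miss things now and then, are a little off and sometimes report something else, mostly with a low value. They report only what shows in the picture. A call takes as long as a camera call. They do not tell look-alikes from the thing itself.
- ctrl.recognise(camera, thing): "centre" ([x, y, z] in m, in world coordinates, good to about 4 mm: the middle of the surface that is visible of it).
- ctrl.cut_out(camera, thing): "region" (480x640 bool, what is visible of it).
The state is a dict: "time_s": time; "qpos": joint angles; "joint_vel": joint speeds; "joint_efforts": joint torques, N m; "eef_pos": TCP position; "orientation": TCP orientation; "contact_force": force on the tool from outside, world axes, zero at the start; "ft_torque": the same for the moment, N m; "gripper_width": finger opening in m; "grasp_force": force on a finger pad.
Only numpy, scipy, OpenCV 4.12 (cv2) and the standard library are available. Lean on these libraries where they do the work, as an engineer would, in place of code of your own. Each camera call takes 0.05 s, during which the arm holds its last target. There are 200 camera calls.

### The job

The finishing job is over and the vessels go to the sink in one trip: nest them where the paint kettle stands, the mixing cup upright on the floor of the kettle and the slim beaker upright on the floor of the mixing cup. Then raise the kettle's wire bail, lift the whole nest by the wooden grip about 10 cm off the bench, and finish while still holding it there, hanging level and still. Keep the kettle upright all along and leave the tin, the jar and the padlock where they are.

Things in the scene. Friction and masses are not known exactly. Their poses are not given: they have to be found in the camera images.
- kettle: painter's kettle, the largest vessel: squat open steel pot, rim 127 mm across, 76 mm high, two 90 mm high ears at the two ends of the hinge line; wall 2.5 mm; inside, a flat floor 3 mm up, 74 mm across, belly widening to 110 mm at 34 mm height, 122 mm at the rim. Loose, 0.34 kg. Origin: centre of the underside; z up; x along the hinge line; the bail lies towards +y at the start
- bail (a joint): angle of the kettle's wire bail (a U of 3.8 mm wire, reaching 95 mm from its hinge line), rad: 0 lying level on the kettle's +y side, 1.57 straight up, 3.14 level on the -y side. The hinge line is parallel to the kettle's x, 82 mm above the centre of its underside. It turns freely with slight friction: let go, the bail falls to a side
- grip: the bail's wooden grip: a turned roller of pale wood 14 mm thick and 52 mm long, its length parallel to the kettle's x, which turns freely on the wire; origin: its middle, on its axis, 95 mm from the hinge line; x along its length; its own turn about x means nothing
- mixing_cup: middle vessel: open round aluminium cup, 65 mm across the rim, 55 mm across the foot, 72 mm high, wall and floor 3 mm, about 0.06 kg. Origin: centre of its underside; z up
- beaker: smallest vessel: slim open round aluminium beaker with three fine rings, 48 mm across the rim, 38 mm across the foot, 96 mm high, wall and floor 3 mm, about 0.045 kg; inside the mixing cup its rim stands 27 mm above the cup's. Origin: centre of its underside; z up
- wax_tin: bystander: round dark green tin, 85 mm across, 28 mm high; origin at the centre of its underside
- screw_jar: bystander: glass jar of screws, 64 mm across, 84 mm high; origin at the centre of its underside
- padlock: bystander: small brass padlock lying flat, 65 x 42 x 18 mm; origin at the centre of its underside
Not all that is in view belongs to the job. What is shaped like the beaker but red is not meant.

How it is judged:
By the outcome, as a careful person would: the job done as asked, in the order asked, and still so for the second after the job is handed in, while the arm keeps its last pose, push and grip.
It also fails if it takes over 64 s, if anything falls off the work surface, if the arm or the gripper's body presses on something with over 40 N, if the wrist force passes 120 N, or if a joint passes its speed limit or range.

## Working session

There is one attempt and no reset: what is moved stays moved. The work goes in short steps, Python scripts to look and compute and a tool call to move; the robot and the scene stay as the last step left them, time stands still between calls to the robot, and variables do not carry over. Pictures are saved under pics/ and viewed, at most 10 in all, crops included, and the job is handed in when it is done.

Besides the shell and the picture viewer there is one more tool, called by a JSON object that holds its "fn" and its "kwargs", one argument or row to a line. arm_command: Moves the arm, as the interface text tells. Its arguments: {"type":"object","properties":{"motion":{"type":"array","items":{"type":"object","properties":{"angular":{"type":"array","items":{"type":"number"}},"xyz":{"type":"array","items":{"type":"number"}},"hand":{"type":"number"}}}}},"required":["motion"]}

```bash
mkdir -p pics; cat > h.py <<'E'
import numpy as np,cv2
from rig import ctrl
from scipy.spatial.transform import Rotation as R
def save(n,f,crop=None,s=1):
    im=ctrl.get_image(n)
    o=im if crop is None else im[crop[1]:crop[3],crop[0]:crop[2]]
    if s!=1:o=cv2.resize(o,None,fx=s,fy=s,interpolation=cv2.INTER_CUBIC)
    cv2.imwrite('pics/'+f,o[:,:,::-1]);return im
def cam(n):
    p=ctrl.camera_params(n)
    if 'rvec' in p:
        Rm=R.from_rotvec(np.ravel(p['rvec'])).as_matrix();t=np.ravel(p['tvec']);return p,Rm.T,-Rm.T@t
    s=ctrl.get_state();T=np.array(p['tool_from_camera']);Rt=R.from_rotvec(s['orientation']).as_matrix()
    return p,Rt@T[:3,:3],Rt@T[:3,3]+np.array(s['eef_pos'])
def ray(n,px,c=None):
    p,Rc,o=c or cam(n);d=np.array([(px[0]-p['cx'])/p['fx'],(px[1]-p['cy'])/p['fy']]);u=d.copy()
    for _ in range(20):u=d/(1+p['k1']*(u@u))
    return o,Rc@np.array([u[0],u[1],1])
def atz(n,px,z,c=None):
    o,d=ray(n,px,c);return o+d*(z-o[2])/d[2]
def proj(n,P,c=None):
    p,Rc,o=c or cam(n);q=Rc.T@(np.array(P)-o);u=q[:2]/q[2];u=u*(1+p['k1']*(u@u))
    return np.array([p['fx']*u[0]+p['cx'],p['fy']*u[1]+p['cy']])
E
python3 - <<'E'
from h import *
a=save('scene','a.png');b=save('top','b.png')
for n in('scene','top'):
    print(n,cam(n)[2].round(3))
    for t in('kettle','grip','mixing_cup','beaker','wax_tin','screw_jar','padlock'):
        for d in ctrl.recognise(n,t)[:3]:print(t,np.round(d['centre'],3),round(d['conf'],2),proj(n,d['centre']).round())
s=ctrl.get_state();print(s['time_s'],s['eef_pos'],s['orientation'],R.from_rotvec(s['orientation']).as_matrix().round(3))
E
```

```text
scene [ 0.248 -0.636  0.54 ]
kettle [ 0.638 -0.01   0.056] 0.97 [373. 269.]
kettle [0.452 0.054 0.065] 0.26 [272. 272.]
grip [ 0.638 -0.011  0.055] 0.58 [373. 269.]
grip [0.64  0.062 0.083] 0.55 [357. 240.]
beaker [0.454 0.057 0.07 ] 0.92 [272. 269.]
wax_tin [0.536 0.128 0.033] 0.92 [299. 258.]
screw_jar [0.681 0.205 0.076] 0.91 [343. 212.]
padlock [0.388 0.146 0.016] 0.56 [230. 277.]
padlock [ 0.437 -0.141  0.048] 0.43 [305. 344.]
top [0.486 0.071 0.927]
kettle [ 0.643 -0.031  0.021] 0.78 [370. 217.]
grip [0.637 0.066 0.081] 0.75 [321. 213.]
mixing_cup [ 0.438 -0.143  0.03 ] 0.79 [428. 324.]
mixing_cup [0.638 0.061 0.08 ] 0.24 [324. 213.]
beaker [0.809 0.266 0.068] 0.69 [218. 124.]
beaker [0.456 0.076 0.046] 0.61 [313. 312.]
wax_tin [0.537 0.142 0.024] 0.7 [280. 269.]
wax_tin [ 0.44  -0.143  0.029] 0.67 [428. 323.]
screw_jar [0.688 0.21  0.087] 0.81 [243. 184.]
padlock [0.392 0.155 0.022] 0.56 [272. 345.]
0.8 [0.22016889 0.55811711 0.23127881] [ 3.08621353e+00 -5.86748614e-01  2.60781115e-05] [[ 0.93  -0.367 -0.   ]
 [-0.367 -0.93  -0.   ]
 [ 0.     0.    -1.   ]]
```

View pics/a.png

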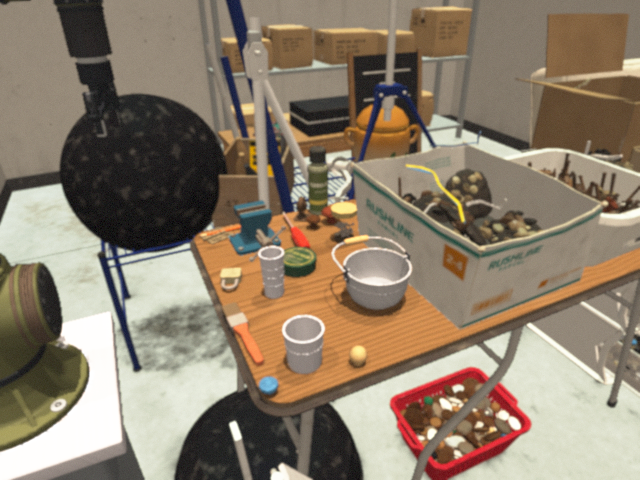

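View pics/b.png

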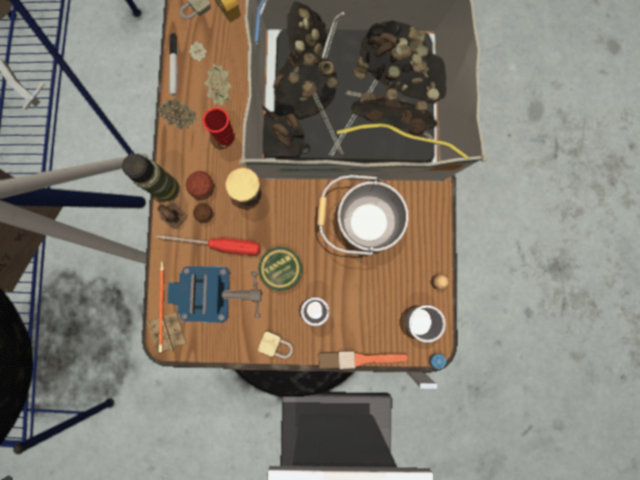

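The scene picture shows the grey beaker at (272,272), the cup at (304,343) and the kettle at (376,275), with its bail on the far (+y) side. In the top picture they are at (315,311), (426,324) and (372,216). There are two beaker candidates in the top picture: the grey aluminium one at (315,311) and the red one at (218,126). The grey one fits the description, and I'll confirm it in a crop.

```bash
python3 - <<'E'
from h import *
im=save('top','c.png',(290,165,460,350),3.2)
for t,z in(('kettle',.076),('mixing_cup',.072),('beaker',.096),('grip',.082)):
    for d in ctrl.cut_out('top',t)[:2]:
        m=d['region'].astype('uint8');c=max(cv2.findContours(m,0,1)[0],key=cv2.contourArea)
        e=cv2.fitEllipse(cv2.convexHull(c)) if len(c)>5 else None
        print(t,round(d['conf'],2),e, atz('top',e[0],z).round(4),cv2.minAreaRect(c))
print(np.linalg.norm(atz('top',(320,240),0)-atz('top',(321,240),0)))
# box front edge height check
for z in(0,.1,.2):print(z,atz('top',(350,178),z).round(3),atz('top',(350,162),z).round(3))
E
```

```text
kettle 0.74 ((371.8343200683594, 214.2937774658203), (68.39257049560547, 76.10295867919922), 164.87759399414062) [ 0.6382 -0.0283  0.076 ] ((372.1922912597656, 215.46153259277344), (70.72427368164062, 68.78282928466797), 33.690067291259766)
mixing_cup 0.95 ((425.23504638671875, 322.92352294921875), (35.11159896850586, 40.317657470703125), 110.91646575927734) [ 0.4412 -0.1275  0.072 ] ((424.5, 323.5), (35.0, 39.0), 90.0)
mixing_cup 0.31 ((361.66656494140625, 215.1313934326172), (79.5238037109375, 91.99600982666016), 90.04861450195312) [ 0.6369 -0.0099  0.072 ] ((362.0, 214.5), (77.0, 90.0), 90.0)
beaker 0.95 ((314.9522399902344, 311.00872802734375), (27.463762283325195, 28.227054595947266), 117.31976318359375) [0.46   0.0731 0.096 ] ((314.7500305175781, 310.7500305175781), (27.577163696289062, 26.870054244995117), 45.0)
beaker 0.87 ((218.82505798339844, 125.5788803100586), (27.448434829711914, 41.615699768066406), 148.0044403076172) [0.7958 0.2577 0.096 ] ((220.7806854248047, 126.01486206054688), (39.75313949584961, 25.363967895507812), 52.4314079284668)
grip 0.77 ((321.1172790527344, 211.67445373535156), (8.547407150268555, 31.846586227416992), 4.097044467926025) [0.6401 0.0654 0.082 ] ((321.2069091796875, 211.0172576904297), (7.557138919830322, 28.23546600341797), 4.763641834259033)
grip 0.15 ((425.1789855957031, 322.7913818359375), (35.9659538269043, 40.6563835144043), 107.00837707519531) [ 0.4419 -0.125   0.082 ] ((424.5, 323.5), (35.0, 39.0), 90.0)
0.0019952715870695283
0 [0.726 0.008 0.   ] [0.759 0.008 0.   ]
0.1 [0.7   0.014 0.1  ] [0.73  0.015 0.1  ]
0.2 [0.674 0.021 0.2  ] [0.7   0.021 0.2  ]
```

View pics/c.png

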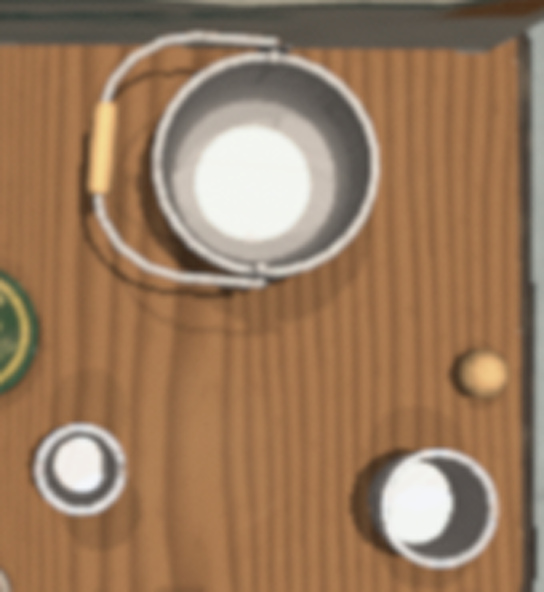

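The crop confirms it: the grey beaker's rim is at crop (80,469), the cup rim at (439,508), the kettle rim centre at (266,163) and the grip at (103,147). The hinge ears at (274,57) and (261,266) put the kettle's yaw near -4°.

```bash
cat >> h.py <<'E'
def rel(P,yaw=None):
    s=ctrl.get_state();Rt=R.from_rotvec(s['orientation']).as_matrix()
    y=np.degrees(np.arctan2(Rt[1,0],Rt[0,0]))
    return (Rt.T@(np.array(P)-s['eef_pos'])*1000).round(1),(None if yaw is None else round(y-yaw,1))
E
python3 - <<'E'
from h import *
f=lambda u,v,z:atz('top',(290+(u+.5)/3.2-.5,165+(v+.5)/3.2-.5),z)
for n,u,v,z in(('ket',266,163,.076),('cup',439,508,.072),('beak',80,469,.096),('grip',103,147,.089),('ear1',274,57,.09),('ear2',261,266,.09),('g1',107,103,.089),('g2',99,191,.089),('ball',482,373,.015)):print(n,f(u,v,z).round(4))
c=f(439,508,.072);c[2]=.16
print(rel(c,-4.4))
s=ctrl.get_state();print(s['eef_pos'])
E
```

```text
ket [ 0.6358 -0.0301  0.076 ]
cup [ 0.4404 -0.1304  0.072 ]
beak [0.4596 0.0736 0.096 ]
grip [0.6408 0.0642 0.089 ]
ear1 [ 0.6949 -0.0327  0.09  ]
ear2 [ 0.5745 -0.0259  0.09  ]
g1 [0.6663 0.0623 0.089 ]
g2 [0.6155 0.066  0.089 ]
ball [ 0.5194 -0.1705  0.015 ]
(array([457.5, 559.6,  71.3]), np.float64(-17.1))
[0.22019715 0.55810368 0.23125746]
```

{"fn": "arm_command", "kwargs": {
  "motion": [
    {"angular":[0,0,-8],"xyz":[50,60,0],"hand":85},
    {"angular":[0,0,-17],"xyz":[457,560,50],"hand":85},
    {"angular":[0,0,-17],"xyz":[457,560,50],"hand":85},
    {"angular":[0,0,-17],"xyz":[457,560,50],"hand":85},
    {"angular":[0,0,-17],"xyz":[457,560,50],"hand":85},
    {"angular":[0,0,-17],"xyz":[457,560,50],"hand":85},
    {"angular":[0,0,-17],"xyz":[457,560,50],"hand":85},
    {"angular":[0,0,-17],"xyz":[457,560,50],"hand":85},
    {"angular":[0,0,-17],"xyz":[457,560,50],"hand":85},
    {"angular":[0,0,-17],"xyz":[457,560,50],"hand":85},
    {"angular":[0,0,-17],"xyz":[457,560,50],"hand":85},
    {"angular":[0,0,-17],"xyz":[457,560,50],"hand":85}
  ]
}}

```text
time_s: 2.25
eef_pos: [0.4023, -0.0141, 0.1911]
orientation: [-3.138, 0.123, -0.003]
contact_force: [1.8, 1.8, 0.8]
gripper_width: 0.0849
grasp_force: 0.0
```

```bash
python3 - <<'E'
from h import *
s=ctrl.get_state();print(s['time_s'],s['eef_pos'],s['qpos'])
print(rel((.4404,-.1304,.16),-4))
E
```

```text
2.25 [ 0.40226131 -0.01406426  0.19105748] [ 4.75160446e-01 -5.22715092e-01 -4.54767116e-01  9.58573921e-05
 -1.63648954e+00  1.01703310e+00]
(array([ 47.1, 113. ,  31. ]), np.float64(-0.5))
```

{"fn": "arm_command", "kwargs": {
  "motion": [
    {"angular":[0,0,0],"xyz":[30,80,0],"hand":85},
    {"angular":[0,0,0],"xyz":[30,80,0],"hand":85},
    {"angular":[0,0,0],"xyz":[30,80,0],"hand":85},
    {"angular":[0,0,0],"xyz":[30,80,0],"hand":85}
  ]
}}

```text
time_s: 2.65
eef_pos: [0.4255, -0.095, 0.1904]
orientation: [3.139, -0.128, -0.001]
contact_force: [0.5, 0.4, -0.7]
gripper_width: 0.0851
grasp_force: 0.0
```

```bash
python3 - <<'E'
from h import *
s=ctrl.get_state();print(s['time_s'],s['eef_pos'],s['orientation'])
c=cam('wrist');im=save('wrist','d.png')
cup=(.4404,-.1304,.072)
print(rel((cup[0],cup[1],.034),-4),proj('wrist',cup,c))
for d in ctrl.cut_out('wrist','mixing_cup')[:1]:
    ys,xs=np.nonzero(d['region']);print(d['conf'],xs.min(),xs.max(),ys.min(),ys.max())
print(ctrl.recognise('wrist','mixing_cup')[:1])
E
```

```text
2.65 [ 0.42549956 -0.09498135  0.19036771] [ 3.13882354e+00 -1.28331596e-01 -9.90181139e-04]
(array([ 17.7,  35. , 156.5]), np.float64(-0.6)) [375.48086375 208.45404137]
0.61 327 421 162 254
[{'centre': [0.4363, -0.1336, 0.0378], 'conf': 0.95}]
```

View pics/d.png

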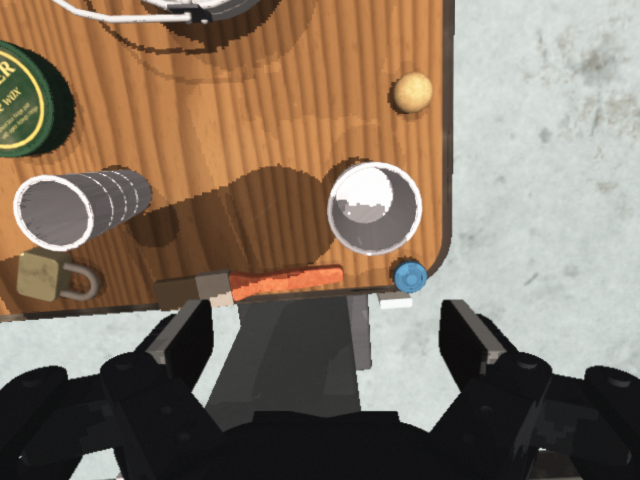

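The wrist view shows the cup rim centred at (374,208), within a pixel of the prediction of (375,208). The way down is clear.

{"fn": "arm_command", "kwargs": {
  "motion": [
    {"angular":[0,0,0],"xyz":[18,35,20],"hand":85},
    {"angular":[0,0,0],"xyz":[18,35,60],"hand":85},
    {"angular":[0,0,0],"xyz":[18,35,100],"hand":85},
    {"angular":[0,0,0],"xyz":[18,35,135],"hand":85},
    {"angular":[0,0,0],"xyz":[18,35,157],"hand":85},
    {"angular":[0,0,0],"xyz":[18,35,157],"hand":85},
    {"angular":[0,0,0],"xyz":[18,35,157],"hand":60},
    {"angular":[0,0,0],"xyz":[18,35,157],"hand":55},
    {"angular":[0,0,0],"xyz":[18,35,157],"hand":55},
    {"angular":[0,0,0],"xyz":[18,35,157],"hand":55},
    {"angular":[0,0,0],"xyz":[18,35,157],"hand":55}
  ]
}}

```text
time_s: 3.9
eef_pos: [0.4427, -0.1303, 0.0363]
orientation: [-3.139, 0.123, -0.008]
contact_force: [-0.1, 1.6, 6.8]
gripper_width: 0.0622
grasp_force: 65.8
```

```bash
python3 - <<'E'
from h import *
s=ctrl.get_state();print(s['time_s'],s['eef_pos'],s['orientation'],s['gripper_width'],s['grasp_force'],s['contact_force'])
print(rel((.635,-.030,.18),-4))
E
```

```text
3.9 [ 0.44270444 -0.13025266  0.03625233] [-3.13906242  0.12305663 -0.00762021] 0.062235733523209893 65.79968405887485 [-0.11062454  1.55167022  6.75546237]
(array([ 184.6, -115. , -142.8]), np.float64(-0.5))
```

{"fn": "arm_command", "kwargs": {
  "motion": [
    {"angular":[0,0,0],"xyz":[0,0,-30],"hand":55},
    {"angular":[0,0,0],"xyz":[0,0,-70],"hand":55},
    {"angular":[0,0,0],"xyz":[20,-12,-105],"hand":55},
    {"angular":[0,0,0],"xyz":[55,-34,-125],"hand":55},
    {"angular":[0,0,0],"xyz":[90,-55,-125],"hand":55},
    {"angular":[0,0,0],"xyz":[125,-77,-125],"hand":55},
    {"angular":[0,0,0],"xyz":[160,-99,-125],"hand":55},
    {"angular":[0,0,0],"xyz":[180,-110,-125],"hand":55},
    {"angular":[0,0,0],"xyz":[187,-115,-125],"hand":55},
    {"angular":[0,0,0],"xyz":[187,-115,-125],"hand":55},
    {"angular":[0,0,0],"xyz":[187,-115,-125],"hand":55}
  ]
}}

```text
time_s: 5.0
eef_pos: [0.6358, -0.031, 0.159]
orientation: [3.139, -0.124, 0.0]
contact_force: [0.6, 0.2, 0.3]
gripper_width: 0.0623
grasp_force: 65.7
```

```bash
python3 - <<'E'
from h import *
s=ctrl.get_state();print(s['time_s'],s['eef_pos'],s['orientation'],s['gripper_width'],s['contact_force'])
print(rel((.637,-.030,.04),-4))
c=cam('wrist');im=save('wrist','e.png');print('kettle rim c',proj('wrist',(.635,-.03,.076),c))
E
```

```text
5.0 [ 0.63582674 -0.03096371  0.15895713] [ 3.13905146e+00 -1.24498565e-01  2.20569248e-04] 0.06225593555637303 [0.55121268 0.23170433 0.3121048 ]
(array([  1.1,  -1.1, 119. ]), np.float64(-0.5))
kettle rim c [325.0227364 249.0607528]
```

View pics/e.png

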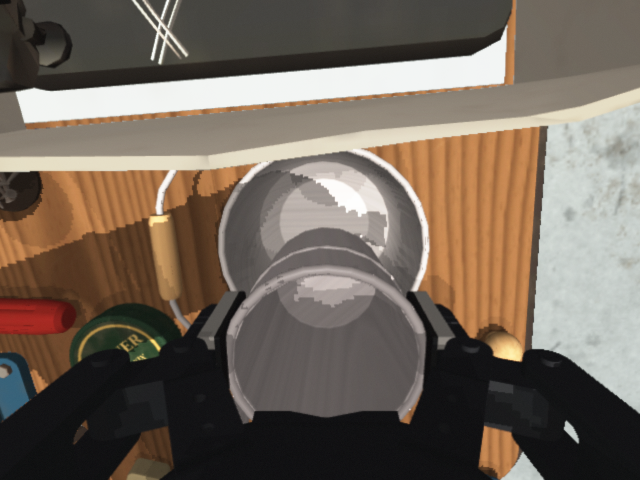

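```bash
python3 - <<'E'
from h import *
c=cam('wrist');print(c[2])
for z in(.1,.13,.16,.2):print(z,[atz('wrist',p,z,c).round(3)[:2] for p in((210,165),(210,148),(320,150))],[atz('top',p,z).round(3)[:2] for p in((350,178),(350,162))])
E
```

```text
[ 0.70315932 -0.03613383  0.30195223]
0.1 [array([0.692, 0.025]), array([0.701, 0.024]), array([ 0.696, -0.032])] [array([0.7  , 0.014]), array([0.73 , 0.015])]
0.13 [array([0.694, 0.016]), array([0.701, 0.015]), array([ 0.697, -0.033])] [array([0.692, 0.016]), array([0.721, 0.017])]
0.16 [array([0.696, 0.007]), array([0.702, 0.006]), array([ 0.698, -0.034])] [array([0.684, 0.018]), array([0.712, 0.019])]
0.2 [array([ 0.698, -0.005]), array([ 0.702, -0.006]), array([ 0.699, -0.034])] [array([0.674, 0.021]), array([0.7  , 0.021])]
```

The kettle rim spans x 222–428 in the wrist view, as predicted. The box's rim stands at x≈0.70 and z≈0.2, right under the camera mount, so I'll turn the hand half round before lowering.

{"fn": "arm_command", "kwargs": {
  "motion": [
    {"angular":[0,0,8],"xyz":[0,0,0],"hand":55},
    {"angular":[0,0,16],"xyz":[0,0,0],"hand":55},
    {"angular":[0,0,24],"xyz":[0,0,0],"hand":55},
    {"angular":[0,0,32],"xyz":[0,0,0],"hand":55},
    {"angular":[0,0,40],"xyz":[0,0,0],"hand":55},
    {"angular":[0,0,48],"xyz":[0,0,0],"hand":55},
    {"angular":[0,0,56],"xyz":[0,0,0],"hand":55},
    {"angular":[0,0,64],"xyz":[0,0,0],"hand":55},
    {"angular":[0,0,72],"xyz":[0,0,0],"hand":55},
    {"angular":[0,0,80],"xyz":[0,0,0],"hand":55},
    {"angular":[0,0,88],"xyz":[0,0,0],"hand":55},
    {"angular":[0,0,90],"xyz":[0,0,0],"hand":55}
  ]
}}

```text
time_s: 6.25
eef_pos: [0.6357, -0.0313, 0.1596]
orientation: [-2.125, 2.312, -0.001]
contact_force: [-0.1, 0.4, -0.1]
gripper_width: 0.0625
grasp_force: 65.8
```

{"fn": "arm_command", "kwargs": {
  "motion": [
    {"angular":[0,0,8],"xyz":[0,0,0],"hand":55},
    {"angular":[0,0,16],"xyz":[0,0,0],"hand":55},
    {"angular":[0,0,24],"xyz":[0,0,0],"hand":55},
    {"angular":[0,0,32],"xyz":[0,0,0],"hand":55},
    {"angular":[0,0,40],"xyz":[0,0,0],"hand":55},
    {"angular":[0,0,48],"xyz":[0,0,0],"hand":55},
    {"angular":[0,0,56],"xyz":[0,0,0],"hand":55},
    {"angular":[0,0,64],"xyz":[0,0,0],"hand":55},
    {"angular":[0,0,72],"xyz":[0,0,0],"hand":55},
    {"angular":[0,0,80],"xyz":[0,0,0],"hand":55},
    {"angular":[0,0,88],"xyz":[0,0,0],"hand":55},
    {"angular":[0,0,90],"xyz":[0,0,0],"hand":55}
  ]
}}

```text
time_s: 7.45
eef_pos: [0.6356, -0.0312, 0.1596]
orientation: [0.132, 3.138, 0.001]
contact_force: [-0.5, 0.1, 0.3]
gripper_width: 0.0626
grasp_force: 65.8
```

```bash
python3 - <<'E'
from h import *
s=ctrl.get_state();print(s['time_s'],s['eef_pos'],s['orientation'],s['gripper_width'],s['contact_force'],s['qpos'])
print(rel((.634,-.030,.04),176))
c=cam('wrist');im=save('wrist','f.png');print('kettle rim c',proj('wrist',(.635,-.03,.076),c))
E
```

```text
7.45 [ 0.63564974 -0.0312491   0.15955052] [1.32031855e-01 3.13757359e+00 5.16067278e-04] 0.06257987078494888 [-0.50623331  0.12755499  0.26534841] [ 2.64802813e-01  1.38472153e-01  5.92560194e-02  6.21245469e-05
 -1.49029670e+00 -1.91971623e+00]
(array([  1.9,   1.1, 119.5]), np.float64(-0.8))
kettle rim c [326.60403822 246.29689453]
```

View pics/f.png

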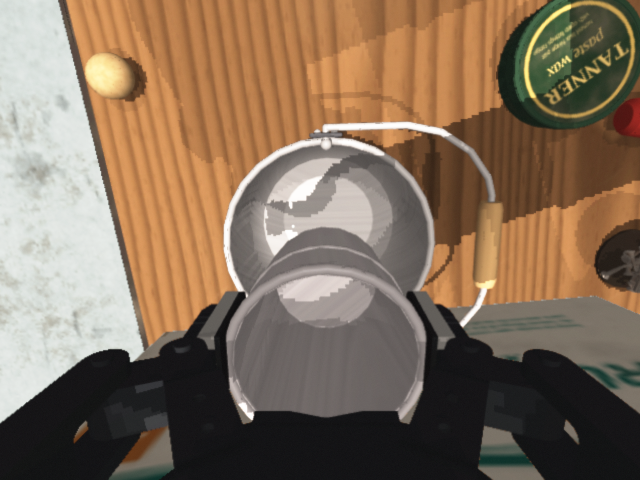

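The kettle rim spans columns 226–434 with its top at row 138, so its centre is within 3 mm of the estimate. The cup hangs over it, and I'll lower with a small correction.

{"fn": "arm_command", "kwargs": {
  "motion": [
    {"angular":[0,0,0],"xyz":[4,2,15],"hand":55},
    {"angular":[0,0,0],"xyz":[4,2,45],"hand":55},
    {"angular":[0,0,0],"xyz":[4,2,75],"hand":55},
    {"angular":[0,0,0],"xyz":[4,2,95],"hand":55},
    {"angular":[0,0,0],"xyz":[4,2,108],"hand":55},
    {"angular":[0,0,0],"xyz":[4,2,115],"hand":55},
    {"angular":[0,0,0],"xyz":[4,2,119],"hand":55},
    {"angular":[0,0,0],"xyz":[4,2,119],"hand":55},
    {"angular":[0,0,0],"xyz":[4,2,119],"hand":55}
  ]
}}

```text
time_s: 8.4
eef_pos: [0.6331, -0.0283, 0.0408]
orientation: [0.124, 3.137, 0.0]
contact_force: [0.6, 0.4, 0.4]
gripper_width: 0.0622
grasp_force: 65.7
```

{"fn": "arm_command", "kwargs": {
  "motion": [
    {"angular":[0,0,0],"xyz":[0,0,1],"hand":55},
    {"angular":[0,0,0],"xyz":[0,0,1],"hand":66},
    {"angular":[0,0,0],"xyz":[0,0,1],"hand":71},
    {"angular":[0,0,0],"xyz":[0,0,1],"hand":71},
    {"angular":[0,0,0],"xyz":[0,0,1],"hand":71},
    {"angular":[0,0,0],"xyz":[0,0,-15],"hand":71},
    {"angular":[0,0,0],"xyz":[0,0,-45],"hand":71},
    {"angular":[0,0,0],"xyz":[0,0,-85],"hand":71},
    {"angular":[0,0,0],"xyz":[0,0,-130],"hand":80},
    {"angular":[0,0,0],"xyz":[0,0,-160],"hand":80},
    {"angular":[0,0,0],"xyz":[0,0,-160],"hand":80},
    {"angular":[0,0,0],"xyz":[0,0,-160],"hand":80}
  ]
}}

```text
time_s: 9.6
eef_pos: [0.6329, -0.0282, 0.2017]
orientation: [0.124, 3.136, 0.001]
contact_force: [0.1, 0.4, -0.7]
gripper_width: 0.08
grasp_force: 0.0
```

```bash
python3 - <<'E'
from h import *
s=ctrl.get_state();print(s['time_s'],s['eef_pos'],s['orientation'],s['gripper_width'],s['contact_force'])
c=cam('wrist');im=save('wrist','g.png');print('cup rim c',proj('wrist',(.635,-.03,.075),c))
b=(.4596,.0736);print('beaker',rel((*b,.2),176))
E
```

```text
9.6 [ 0.63289068 -0.0282158   0.20165255] [1.24151998e-01 3.13628635e+00 1.31532522e-03] 0.08001965666256901 [ 0.10916823  0.3858787  -0.74609288]
cup rim c [322.44909959 233.05691151]
beaker (array([ 1.803e+02,  8.780e+01, -1.000e-01]), np.float64(-0.5))
```

View pics/g.png

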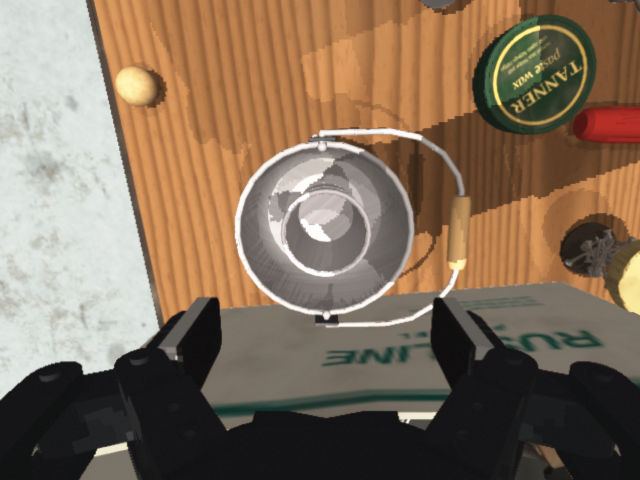

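The cup stands upright in the kettle, its rim centred at (326,232). The kettle rim is centred at (324.5,228.5) and the grip at (460,232).

{"fn": "arm_command", "kwargs": {
  "motion": [
    {"angular":[0,0,0],"xyz":[30,15,0],"hand":80},
    {"angular":[0,0,0],"xyz":[70,34,0],"hand":80},
    {"angular":[0,0,0],"xyz":[110,54,0],"hand":80},
    {"angular":[0,0,0],"xyz":[150,73,0],"hand":80},
    {"angular":[0,0,0],"xyz":[180,88,0],"hand":80},
    {"angular":[0,0,0],"xyz":[180,88,0],"hand":80},
    {"angular":[0,0,0],"xyz":[180,88,0],"hand":80},
    {"angular":[0,0,0],"xyz":[180,88,0],"hand":80}
  ]
}}

```text
time_s: 10.45
eef_pos: [0.4602, 0.0733, 0.1989]
orientation: [-0.125, -3.138, 0.001]
contact_force: [-0.4, 0.7, -0.4]
gripper_width: 0.0796
grasp_force: 0.0
```

```bash
python3 - <<'E'
from h import *
Rt=R.from_rotvec([.124152,3.136286,.001315]).as_matrix();p=ctrl.camera_params('wrist');T=np.array(p['tool_from_camera']);e=np.array([.632891,-.028216,.201653])
c=(p,Rt@T[:3,:3],Rt@T[:3,3]+e)
for n,px,z in(('cup',(326,232.5),.075),('kettle',(324.5,228.5),.076),('grip',(459.5,232),.089),('g1',(463,197),.089),('g2',(456,268),.089),('h1',(322,146),.09),('h2',(326,315),.09)):print(n,atz('wrist',px,z,c).round(4))
s=ctrl.get_state();print(s['time_s'],s['eef_pos'])
c=cam('wrist');im=save('wrist','i.png')
for d in ctrl.cut_out('wrist','beaker')[:1]:
    m=d['region'];ys,xs=np.nonzero(m);print(d['conf'],xs.min(),xs.max(),ys.min(),ys.max())
b=(.4596,.0736);print(proj('wrist',(*b,.096),c),[proj('wrist',(b[0]+dx,b[1]+dy,.096),c).round() for dx,dy in((.024,0),(-.024,0),(0,.024),(0,-.024))])
print(rel((*b,.07),176))
E
```

```text
cup [ 0.6348 -0.0274  0.075 ]
kettle [ 0.6315 -0.0282  0.076 ]
grip [0.6381 0.0648 0.089 ]
g1 [0.6138 0.0668 0.089 ]
g2 [0.6644 0.0628 0.089 ]
h1 [ 0.573  -0.0252  0.09  ]
h2 [ 0.6932 -0.032   0.09  ]
10.45 [0.46021159 0.07329941 0.19893238]
0.66 290 363 189 270
[325.29909285 238.48984574] [array([328., 272.]), array([322., 203.]), array([361., 236.]), array([290., 241.])]
(array([  0.7,   0.6, 128.9]), np.float64(-0.6))
```

View pics/i.png

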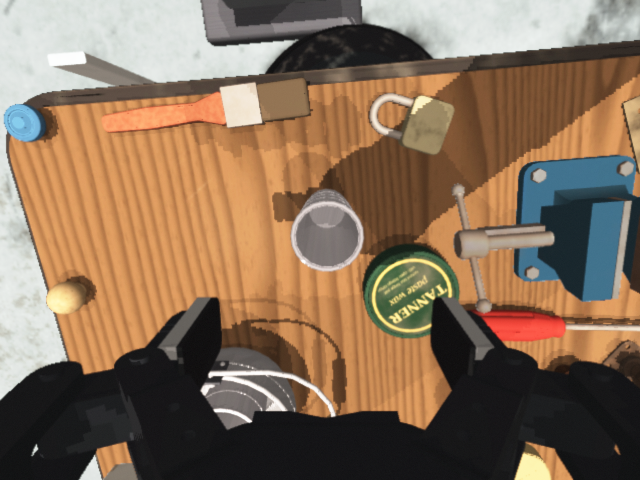

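Beaker rim is centred at (328,235), about 2 mm from the estimate; the fingers' path is clear of the tin.

{"fn": "arm_command", "kwargs": {
  "motion": [
    {"angular":[0,0,0],"xyz":[2,2,30],"hand":80},
    {"angular":[0,0,0],"xyz":[2,2,70],"hand":80},
    {"angular":[0,0,0],"xyz":[2,2,105],"hand":80},
    {"angular":[0,0,0],"xyz":[2,2,131],"hand":80},
    {"angular":[0,0,0],"xyz":[2,2,131],"hand":75},
    {"angular":[0,0,0],"xyz":[2,2,131],"hand":60},
    {"angular":[0,0,0],"xyz":[2,2,131],"hand":52},
    {"angular":[0,0,0],"xyz":[2,2,131],"hand":40},
    {"angular":[0,0,0],"xyz":[2,2,131],"hand":40},
    {"angular":[0,0,0],"xyz":[2,2,131],"hand":40},
    {"angular":[0,0,0],"xyz":[2,2,131],"hand":40}
  ]
}}

```text
time_s: 11.65
eef_pos: [0.4595, 0.0759, 0.071]
orientation: [0.124, 3.135, 0.001]
contact_force: [-0.3, -1.6, 5.7]
gripper_width: 0.0455
grasp_force: 61.4
```

```bash
python3 - <<'E'
from h import *
s=ctrl.get_state();print(s['time_s'],s['eef_pos'],s['gripper_width'],s['grasp_force'],s['contact_force'])
print(rel((.6345,-.028,.2),176))
E
```

```text
11.65 [0.45948336 0.07592196 0.07098424] 0.04548405269784424 61.37873005250242 [-0.28494456 -1.62198122  5.6797791 ]
(array([-183.1,  -89.7, -128.4]), np.float64(-0.5))
```

{"fn": "arm_command", "kwargs": {
  "motion": [
    {"angular":[0,0,0],"xyz":[0,0,-30],"hand":40},
    {"angular":[0,0,0],"xyz":[0,0,-70],"hand":40},
    {"angular":[0,0,0],"xyz":[-15,-7,-105],"hand":40},
    {"angular":[0,0,0],"xyz":[-50,-24,-130],"hand":40},
    {"angular":[0,0,0],"xyz":[-85,-41,-130],"hand":40},
    {"angular":[0,0,0],"xyz":[-120,-58,-130],"hand":40},
    {"angular":[0,0,0],"xyz":[-155,-76,-130],"hand":40},
    {"angular":[0,0,0],"xyz":[-175,-85,-130],"hand":40},
    {"angular":[0,0,0],"xyz":[-184,-90,-130],"hand":40},
    {"angular":[0,0,0],"xyz":[-184,-90,-130],"hand":40},
    {"angular":[0,0,0],"xyz":[-184,-90,-130],"hand":40},
    {"angular":[0,0,0],"xyz":[-184,-90,-130],"hand":40}
  ]
}}

```text
time_s: 12.85
eef_pos: [0.634, -0.0277, 0.1993]
orientation: [0.123, 3.138, 0.001]
contact_force: [-0.7, 0.1, -0.1]
gripper_width: 0.0452
grasp_force: 61.6
```

```bash
python3 - <<'E'
from h import *
s=ctrl.get_state();print(s['time_s'],s['eef_pos'],s['gripper_width'],s['contact_force'])
print(rel((.636,-.028,.077),176))
im=save('wrist','j.png')
E
```

```text
12.85 [ 0.63401881 -0.02774605  0.19931723] 0.045175803019795825 [-0.71045114  0.0707157  -0.1489695 ]
(array([-1.900e+00, -1.000e-01,  1.223e+02]), np.float64(-0.5))
```

View pics/j.png

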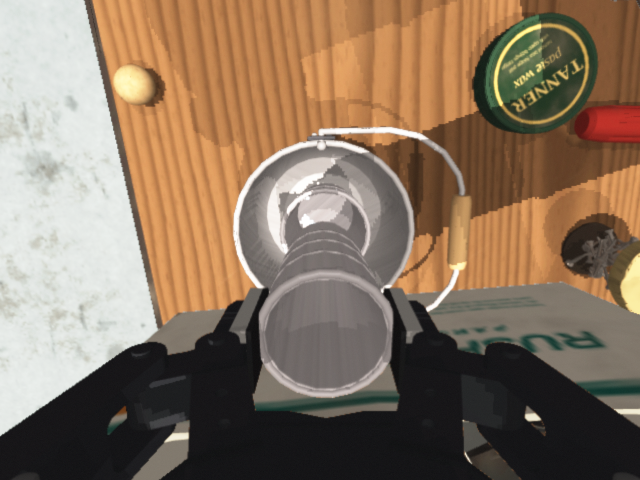

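The beaker hangs straight over the cup. Now lower it.

{"fn": "arm_command", "kwargs": {
  "motion": [
    {"angular":[0,0,0],"xyz":[-2,0,20],"hand":40},
    {"angular":[0,0,0],"xyz":[-2,0,45],"hand":40},
    {"angular":[0,0,0],"xyz":[-2,0,65],"hand":40},
    {"angular":[0,0,0],"xyz":[-2,0,85],"hand":40},
    {"angular":[0,0,0],"xyz":[-2,0,100],"hand":40},
    {"angular":[0,0,0],"xyz":[-2,0,110],"hand":40},
    {"angular":[0,0,0],"xyz":[-2,0,117],"hand":40},
    {"angular":[0,0,0],"xyz":[-2,0,120],"hand":40},
    {"angular":[0,0,0],"xyz":[-2,0,120],"hand":40},
    {"angular":[0,0,0],"xyz":[-2,0,120],"hand":40}
  ]
}}

```text
time_s: 13.9
eef_pos: [0.637, -0.0286, 0.0794]
orientation: [0.124, 3.138, -0.0]
contact_force: [0.5, -0.1, -0.7]
gripper_width: 0.0456
grasp_force: 61.6
```

{"fn": "arm_command", "kwargs": {
  "motion": [
    {"angular":[0,0,0],"xyz":[0,0,2],"hand":40},
    {"angular":[0,0,0],"xyz":[0,0,2],"hand":40},
    {"angular":[0,0,0],"xyz":[0,0,2],"hand":50},
    {"angular":[0,0,0],"xyz":[0,0,2],"hand":60},
    {"angular":[0,0,0],"xyz":[0,0,2],"hand":60},
    {"angular":[0,0,0],"xyz":[0,0,-15],"hand":60},
    {"angular":[0,0,0],"xyz":[0,0,-45],"hand":60},
    {"angular":[0,0,0],"xyz":[0,0,-85],"hand":60},
    {"angular":[0,0,0],"xyz":[0,0,-110],"hand":50},
    {"angular":[0,0,0],"xyz":[0,0,-120],"hand":32},
    {"angular":[0,0,0],"xyz":[0,0,-120],"hand":32},
    {"angular":[0,0,0],"xyz":[0,0,-120],"hand":32}
  ]
}}

```text
time_s: 15.1
eef_pos: [0.636, -0.0284, 0.1968]
orientation: [-0.124, -3.137, -0.0]
contact_force: [0.1, 0.5, 0.4]
gripper_width: 0.032
grasp_force: 0.0
```

```bash
python3 - <<'E'
from h import *
s=ctrl.get_state();print(s['time_s'],s['eef_pos'],s['orientation'],s['gripper_width'],s['contact_force'])
c=cam('wrist');im=save('wrist','k.png');print(proj('wrist',(.632,-.028,.076),c),proj('wrist',(.6348,-.0274,.102),c),proj('wrist',(.6381,.0648,.089),c))
for d in ctrl.cut_out('wrist','grip')[:1]:
    cc=max(cv2.findContours(d['region'].astype('uint8'),0,1)[0],key=cv2.contourArea);r=cv2.minAreaRect(cc);print(d['conf'],r,atz('wrist',r[0],.089,c),rel((*atz('wrist',r[0],.085,c)[:2],.15),176))
E
```

```text
15.1 [ 0.63601881 -0.02842874  0.19680124] [-1.24123391e-01 -3.13691054e+00 -1.82491226e-04] 0.03199130001147496 [0.05392813 0.5333027  0.38802667]
[324.96004343 227.4257228 ] [326.18990512 240.9963927 ] [462.4033733  230.14774054]
0.8 ((460.6802062988281, 229.4771728515625), (21.089126586914062, 75.8068618774414), 4.085616588592529) [0.63753885 0.06363418 0.089     ] (array([ 4.4, 93.5, 46.3]), np.float64(-0.5))
```

View pics/k.png

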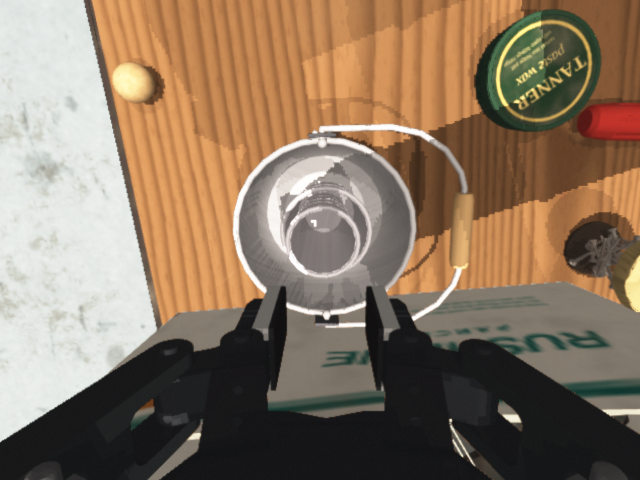

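The nest is made: the beaker's rim at (322,241) sits inside the cup, and the grip is at (461,229), which gives (0.638, 0.065). Next I take the grip with the fingers narrowly open.

{"fn": "arm_command", "kwargs": {
  "motion": [
    {"angular":[0,0,0],"xyz":[2,40,0],"hand":25},
    {"angular":[0,0,0],"xyz":[4,80,0],"hand":25},
    {"angular":[0,0,0],"xyz":[5,94,10],"hand":25},
    {"angular":[0,0,0],"xyz":[5,94,40],"hand":25},
    {"angular":[0,0,0],"xyz":[5,94,70],"hand":25},
    {"angular":[0,0,0],"xyz":[5,94,80],"hand":25},
    {"angular":[0,0,0],"xyz":[5,94,80],"hand":25},
    {"angular":[0,0,0],"xyz":[5,94,80],"hand":25}
  ]
}}

```text
time_s: 16.0
eef_pos: [0.6395, 0.065, 0.1197]
orientation: [0.125, 3.138, -0.001]
contact_force: [0.6, 1.3, 1.1]
gripper_width: 0.0252
grasp_force: 0.0
```

```bash
python3 - <<'E'
from h import *
s=ctrl.get_state();print(s['time_s'],s['eef_pos'],s['gripper_width'],s['contact_force'])
print(rel((.638,.066,.068),176))
E
```

```text
16.0 [0.63949071 0.06503885 0.11970761] 0.025236309638218525 [0.57639419 1.32624366 1.12276797]
(array([ 1.6,  0.9, 51.7]), np.float64(-0.5))
```

{"fn": "arm_command", "kwargs": {
  "motion": [
    {"angular":[0,0,0],"xyz":[1,1,20],"hand":25},
    {"angular":[0,0,0],"xyz":[1,1,35],"hand":25},
    {"angular":[0,0,0],"xyz":[1,1,45],"hand":25},
    {"angular":[0,0,0],"xyz":[1,1,51],"hand":25},
    {"angular":[0,0,0],"xyz":[1,1,51],"hand":25},
    {"angular":[0,0,0],"xyz":[1,1,51],"hand":25}
  ]
}}

```text
time_s: 16.6
eef_pos: [0.6384, 0.0665, 0.0682]
orientation: [0.124, 3.138, -0.0]
contact_force: [-0.9, 0.2, 0.1]
gripper_width: 0.025
grasp_force: 0.0
```

{"fn": "arm_command", "kwargs": {
  "motion": [
    {"angular":[0,0,0],"xyz":[0,0,0],"hand":18},
    {"angular":[0,0,0],"xyz":[0,0,0],"hand":14},
    {"angular":[0,0,0],"xyz":[0,0,0],"hand":8},
    {"angular":[0,0,0],"xyz":[0,0,0],"hand":8},
    {"angular":[0,0,0],"xyz":[0,0,0],"hand":8},
    {"angular":[0,0,0],"xyz":[0,0,0],"hand":8}
  ]
}}

```text
time_s: 17.2
eef_pos: [0.6385, 0.0667, 0.0681]
orientation: [0.124, 3.138, 0.001]
contact_force: [1.5, 0.4, 1.4]
gripper_width: 0.0118
grasp_force: 58.5
```

```bash
python3 - <<'E'
from h import *
s=ctrl.get_state();print(s['time_s'],s['eef_pos'],s['gripper_width'],s['grasp_force'],s['contact_force'])
print(ctrl.get_image('top').shape)
for t in('kettle','grip'):
  for d in ctrl.cut_out('top',t)[:1]:
    cc=max(cv2.findContours(d['region'].astype('uint8'),0,1)[0],key=cv2.contourArea);print(t,d['conf'],cv2.minAreaRect(cc))
E
```

```text
17.2 [0.63848273 0.0667255  0.0681322 ] 0.011774273055465634 58.501306772232056 [1.47879254 0.4065657  1.38803625]
(480, 640, 3)
kettle 0.87 ((375.2332763671875, 218.55653381347656), (62.22595977783203, 69.95758819580078), 34.875328063964844)
grip 0.63 ((373.5, 215.0), (30.0, 27.0), 90.0)
```

{"fn": "arm_command", "kwargs": {
  "motion": [
    {"angular":[0,0,0],"xyz":[0,-0.1,-5],"hand":8},
    {"angular":[0,0,0],"xyz":[0,-0.7,-11.6],"hand":8},
    {"angular":[0,0,0],"xyz":[0,-1.7,-18.1],"hand":8},
    {"angular":[0,0,0],"xyz":[0,-3.2,-24.6],"hand":8},
    {"angular":[0,0,0],"xyz":[0,-5.2,-30.9],"hand":8},
    {"angular":[0,0,0],"xyz":[0,-7.6,-37.1],"hand":8},
    {"angular":[0,0,0],"xyz":[0,-7.6,-37.1],"hand":8}
  ]
}}

```text
time_s: 18.05
eef_pos: [0.6376, 0.0587, 0.1058]
orientation: [0.125, 3.138, 0.0]
contact_force: [-0.2, 0.0, -0.1]
gripper_width: 0.0118
grasp_force: 58.5
```

```bash
python3 - <<'E'
from h import *
s=ctrl.get_state();print(s['time_s'],s['eef_pos'],s['gripper_width'],s['grasp_force'],s['contact_force'])
ctrl.get_image('wrist')
for t in('kettle','grip'):print(t,ctrl.recognise('wrist',t)[:2])
im=ctrl.get_image('scene')
for t in('kettle','grip'):print(t,ctrl.recognise('scene',t)[:2])
E
```

```text
18.05 [0.63755906 0.05865249 0.10582299] 0.011779748981733892 58.48438739776611 [-0.15773625  0.01122643 -0.07169186]
kettle [{'centre': [0.6121, -0.0325, 0.0646], 'conf': 0.63}]
grip [{'centre': [0.6355, 0.0575, 0.1249], 'conf': 0.85}]
kettle [{'centre': [0.6191, -0.0413, 0.0625], 'conf': 0.65}]
grip [{'centre': [0.6229, 0.051, 0.118], 'conf': 0.54}]
```

{"fn": "arm_command", "kwargs": {
  "motion": [
    {"angular":[0,0,0],"xyz":[0,-2.8,-6],"hand":8},
    {"angular":[0,0,0],"xyz":[0,-6,-11.8],"hand":8},
    {"angular":[0,0,0],"xyz":[0,-9.6,-17.4],"hand":8},
    {"angular":[0,0,0],"xyz":[0,-13.6,-22.7],"hand":8},
    {"angular":[0,0,0],"xyz":[0,-17.9,-27.7],"hand":8},
    {"angular":[0,0,0],"xyz":[0,-22.6,-32.4],"hand":8},
    {"angular":[0,0,0],"xyz":[0,-27.6,-36.7],"hand":8},
    {"angular":[0,0,0],"xyz":[0,-32.9,-40.7],"hand":8},
    {"angular":[0,0,0],"xyz":[0,-38.5,-44.3],"hand":8},
    {"angular":[0,0,0],"xyz":[0,-44.3,-47.5],"hand":8},
    {"angular":[0,0,0],"xyz":[0,-44.3,-47.5],"hand":8}
  ]
}}

```text
time_s: 19.45
eef_pos: [0.6336, 0.0145, 0.1536]
orientation: [0.124, 3.139, 0.0]
contact_force: [-4.7, 2.6, 3.0]
gripper_width: 0.0118
grasp_force: 59.1
```

{"fn": "arm_command", "kwargs": {
  "motion": [
    {"angular":[0,0,0],"xyz":[0,-6,-2.8],"hand":8},
    {"angular":[0,0,0],"xyz":[0,-12.2,-5.2],"hand":8},
    {"angular":[0,0,0],"xyz":[0,-18.5,-7.2],"hand":8},
    {"angular":[0,0,0],"xyz":[0,-25,-8.7],"hand":8},
    {"angular":[0,0,0],"xyz":[0,-31.5,-9.7],"hand":8},
    {"angular":[0,0,0],"xyz":[0,-38.1,-10.3],"hand":8},
    {"angular":[0,0,0],"xyz":[0,-43.1,-10.4],"hand":8},
    {"angular":[0,0,0],"xyz":[0,-43.1,-10.4],"hand":8},
    {"angular":[0,0,0],"xyz":[0,-43.1,-10.4],"hand":8}
  ]
}}

```text
time_s: 20.35
eef_pos: [0.6311, -0.0297, 0.1641]
orientation: [0.126, 3.137, -0.002]
contact_force: [-0.7, -0.3, 5.6]
gripper_width: 0.0117
grasp_force: 59.2
```

```bash
python3 - <<'E'
from h import *
s=ctrl.get_state();print(s['time_s'],s['eef_pos'],s['gripper_width'],s['grasp_force'],s['contact_force'],s['ft_torque'])
for n in('wrist','top','scene'):
  ctrl.get_image(n)
  for t in('kettle','grip'):print(n,t,ctrl.recognise(n,t)[:2])
E
```

```text
20.35 [ 0.63110164 -0.02974652  0.16406587] 0.011695792225684338 59.234928488731384 [-0.73058635 -0.25681746  5.55365273] [-0.10268784  0.29381374  0.08313879]
wrist kettle [{'centre': [0.6211, -0.0298, 0.0571], 'conf': 0.96}]
wrist grip [{'centre': [0.6288, -0.028, 0.185], 'conf': 0.8}, {'centre': [0.6198, -0.0324, 0.0585], 'conf': 0.19}]
top kettle [{'centre': [0.6075, -0.0262, 0.018], 'conf': 0.93}]
top grip []
scene kettle [{'centre': [0.6184, -0.0376, 0.0632], 'conf': 0.83}]
scene grip [{'centre': [0.6183, -0.0323, 0.1778], 'conf': 0.68}]
```

{"fn": "arm_command", "kwargs": {
  "motion": [
    {"angular":[0,0,0],"xyz":[0,0,-1],"hand":8},
    {"angular":[0,0,0],"xyz":[0,0,-2],"hand":8},
    {"angular":[0,0,0],"xyz":[0,0,-4],"hand":8},
    {"angular":[0,0,0],"xyz":[0,0,-6],"hand":8},
    {"angular":[0,0,0],"xyz":[1,0,-9],"hand":8},
    {"angular":[0,0,0],"xyz":[3,0,-12],"hand":8},
    {"angular":[0,0,0],"xyz":[6,0,-15],"hand":8},
    {"angular":[0,0,0],"xyz":[10,-1,-18],"hand":8},
    {"angular":[0,0,0],"xyz":[14,-1,-21],"hand":8},
    {"angular":[0,0,0],"xyz":[18,-1,-24],"hand":8},
    {"angular":[0,0,0],"xyz":[21,-1,-26],"hand":8},
    {"angular":[0,0,0],"xyz":[22,-1,-27],"hand":8}
  ]
}}

```text
time_s: 22.0
eef_pos: [0.6083, -0.0274, 0.1901]
orientation: [0.124, 3.139, 0.0]
contact_force: [0.5, 1.3, -4.4]
gripper_width: 0.0119
grasp_force: 58.4
```

```bash
python3 - <<'E'
from h import *
s=ctrl.get_state();print(s['time_s'],s['eef_pos'],s['gripper_width'],s['grasp_force'],s['contact_force'],s['ft_torque'])
for n in('wrist','scene'):
  ctrl.get_image(n)
  for t in('kettle','grip'):print(n,t,ctrl.recognise(n,t)[:1])
E
```

```text
22.0 [ 0.60827852 -0.02735639  0.19010636] 0.011906555482733082 58.389946818351746 [ 0.45793252  1.28578341 -4.43600101] [ 0.01391333 -0.00908264  0.00018197]
wrist kettle [{'centre': [0.598, -0.0297, 0.0848], 'conf': 0.58}]
wrist grip [{'centre': [0.6042, -0.0249, 0.2089], 'conf': 0.85}]
scene kettle [{'centre': [0.5948, -0.042, 0.0888], 'conf': 0.66}]
scene grip []
```

The wrist load is 4.4 N, the full weight of the nest, and the kettle is rising with the hand.

{"fn": "arm_command", "kwargs": {
  "motion": [
    {"angular":[0,0,0],"xyz":[1,0,-2],"hand":8},
    {"angular":[0,0,0],"xyz":[3,0,-6],"hand":8},
    {"angular":[0,0,0],"xyz":[6,0,-12],"hand":8},
    {"angular":[0,0,0],"xyz":[10,-1,-19],"hand":8},
    {"angular":[0,0,0],"xyz":[14,-1,-27],"hand":8},
    {"angular":[0,0,0],"xyz":[18,-1,-35],"hand":8},
    {"angular":[0,0,0],"xyz":[22,-2,-43],"hand":8},
    {"angular":[0,0,0],"xyz":[26,-2,-51],"hand":8},
    {"angular":[0,0,0],"xyz":[30,-2,-59],"hand":8},
    {"angular":[0,0,0],"xyz":[33,-3,-66],"hand":8},
    {"angular":[0,0,0],"xyz":[35,-3,-71],"hand":8},
    {"angular":[0,0,0],"xyz":[36,-3,-74],"hand":8}
  ]
}}

```text
time_s: 23.5
eef_pos: [0.5723, -0.0276, 0.2642]
orientation: [0.124, 3.139, 0.0]
contact_force: [-0.4, 0.4, -3.9]
gripper_width: 0.0116
grasp_force: 58.4
```

{"fn": "arm_command", "kwargs": {
  "motion": [
    {"angular":[0,0,0],"xyz":[0,0,0],"hand":8},
    {"angular":[0,0,0],"xyz":[0,0,0],"hand":8},
    {"angular":[0,0,0],"xyz":[0,0,0],"hand":8},
    {"angular":[0,0,0],"xyz":[0,0,0],"hand":8},
    {"angular":[0,0,0],"xyz":[0,0,0],"hand":8},
    {"angular":[0,0,0],"xyz":[0,0,0],"hand":8},
    {"angular":[0,0,0],"xyz":[0,0,0],"hand":8},
    {"angular":[0,0,0],"xyz":[0,0,0],"hand":8},
    {"angular":[0,0,0],"xyz":[0,0,0],"hand":8},
    {"angular":[0,0,0],"xyz":[0,0,0],"hand":8},
    {"angular":[0,0,0],"xyz":[0,0,0],"hand":8},
    {"angular":[0,0,0],"xyz":[0,0,0],"hand":8}
  ]
}}

```text
time_s: 24.7
eef_pos: [0.5724, -0.0275, 0.2636]
orientation: [-0.124, -3.139, 0.0]
contact_force: [-1.1, 0.8, -4.6]
gripper_width: 0.012
grasp_force: 58.4
```

```bash
cat > chk.py <<'E'
from h import *
s=ctrl.get_state();print(s['time_s'],s['eef_pos'],s['gripper_width'],s['grasp_force'],s['contact_force'],s['ft_torque'])
prev=None
for k in range(4):
  im=cv2.cvtColor(ctrl.get_image('scene'),cv2.COLOR_RGB2GRAY)
  if prev is not None:
    d=cv2.absdiff(im,prev);print('diff',d.max(),(d>25).sum())
  prev=im
for n in('wrist','scene'):
  ctrl.get_image(n)
  for t in('kettle','grip','mixing_cup','beaker'):print(n,t,ctrl.recognise(n,t)[:2])
for d in ctrl.cut_out('scene','kettle')[:1]:
  m=d['region'];ys,xs=np.nonzero(m)
  print([(xs[ys==y].min(),xs[ys==y].max(),y) for y in range(ys.min(),ys.max()+1,6)])
E
python3 chk.py
```

```text
24.7 [ 0.57240192 -0.02754611  0.26355722] 0.01198317373937775 58.42062056064606 [-1.1121168   0.76145666 -4.61598558] [-0.01097883  0.05183338 -0.04909726]
diff 27 1
diff 27 1
diff 26 1
wrist kettle [{'centre': [0.5616, -0.0269, 0.16], 'conf': 0.56}, {'centre': [0.6832, 0.2067, 0.086], 'conf': 0.18}]
wrist grip [{'centre': [0.571, -0.0298, 0.2829], 'conf': 0.72}]
wrist mixing_cup [{'centre': [0.5693, -0.0135, 0.1759], 'conf': 0.75}]
wrist beaker [{'centre': [0.5753, -0.0337, 0.1789], 'conf': 0.96}]
scene kettle [{'centre': [0.557, -0.0503, 0.1621], 'conf': 0.97}, {'centre': [0.5329, 0.1276, 0.0298], 'conf': 0.53}]
scene grip [{'centre': [0.5579, -0.031, 0.274], 'conf': 0.6}]
scene mixing_cup []
scene beaker [{'centre': [0.5694, -0.0396, 0.1929], 'conf': 0.89}]
[(np.int64(360), np.int64(363), 166), (np.int64(333), np.int64(364), 172), (np.int64(324), np.int64(383), 178), (np.int64(318), np.int64(386), 184), (np.int64(315), np.int64(387), 190), (np.int64(312), np.int64(388), 196), (np.int64(311), np.int64(387), 202), (np.int64(310), np.int64(387), 208), (np.int64(310), np.int64(386), 214), (np.int64(310), np.int64(385), 220), (np.int64(310), np.int64(386), 226), (np.int64(312), np.int64(385), 232), (np.int64(311), np.int64(384), 238), (np.int64(315), np.int64(382), 244), (np.int64(316), np.int64(381), 250), (np.int64(319), np.int64(379), 256), (np.int64(323), np.int64(376), 262), (np.int64(330), np.int64(368), 268)]
```

The nest hangs still at the right height with the beaker inside. I'll check numerically that it is level, against the outline.

```bash
python3 - <<'E'
from h import *
from scipy.optimize import least_squares
a=np.linspace(0,2*np.pi,90)
prof=[(.0395,0),(.0575,.034),(.0635,.076)]
G=np.array([.571,-.0285,.282])
def pred(v,c,n):
    Rk=R.from_euler('z',-4,degrees=True)*R.from_euler('xy',v[:2],degrees=True)
    o=G+v[2:5]/1000-Rk.apply([0,0,.177])
    P=np.vstack([o+Rk.apply(np.c_[r*np.cos(a),r*np.sin(a),0*a+z]) for r,z in prof])
    q=(P-c[2])@c[1];u=q[:,:2]/q[:,2:];u=u*(1+c[0]['k1']*(u**2).sum(1)[:,None])
    return u*[c[0]['fx'],c[0]['fy']]+[c[0]['cx'],c[0]['cy']]
ctrl.get_image('scene');m=ctrl.cut_out('scene','kettle')[0]['region'];c=cam('scene')
D=[np.array([np.cos(t),np.sin(t)]) for t in np.linspace(np.radians(-15),np.radians(195),22)]
ys,xs=np.nonzero(m);M=np.c_[xs,ys]
sup=np.array([(M@d).max() for d in D])
f=lambda v:np.r_[np.array([(pred(v,c,0)@d).max() for d in D])-sup,v[2:5]/4,v[:2]/20]
r=least_squares(f,[0,0,0,0,0],diff_step=1e-3,x_scale=[1,1,1,1,1],method='trf')
print(r.x.round(2),r.fun.round(1));print(f(np.zeros(5)).round(1))
s=ctrl.get_state();print(s['time_s'])
E
```

```text
[-17.04   6.97  -1.57  -2.52  19.08] [-7.4 -0.7  0.8  1.1  0.2 -0.1  0.9  1.   0.6 -0.7 -2.  -2.  -0.7  0.3
  0.7  0.6 -0.1  0.   0.   0.4 -1.1 -5.  -0.4 -0.6  4.8 -0.9  0.3]
[-11.2  -4.   -1.7  -2.1  -2.4  -3.7  -2.8  -1.9  -1.3  -1.1  -1.   -0.8
  -0.5  -0.6  -1.   -1.5  -2.3  -0.8  -1.3  -0.7  -2.7  -7.    0.    0.
   0.    0.    0. ]
25.55
```

```bash
python3 - <<'E'
from h import *
from scipy.optimize import least_squares
a=np.linspace(0,2*np.pi,180)
G=np.array([.571,-.0285,.282])
def pred(v,c,prof):
    Rk=R.from_euler('z',-4,degrees=True)*R.from_euler('xy',[v[0],v[1]],degrees=True)
    o=G+np.array(v[2:5])/1000-Rk.apply([0,0,.177])
    P=np.vstack([o+Rk.apply(np.c_[r*np.cos(a),r*np.sin(a),0*a+z]) for r,z in prof])
    q=(P-c[2])@c[1];u=q[:,:2]/q[:,2:];u=u*(1+c[0]['k1']*(u**2).sum(1)[:,None])
    return u*[c[0]['fx'],c[0]['fy']]+[c[0]['cx'],c[0]['cy']]
jobs=[]
for n,lo,hi in(('scene',15,165),('top',-180,170)):
    ctrl.get_image(n);L=ctrl.cut_out(n,'kettle')
    if not L or L[0]['conf']<.5:print('no',n);continue
    ys,xs=np.nonzero(L[0]['region']);M=np.c_[xs,ys];print(n,L[0]['conf'],xs.min(),xs.max(),ys.min(),ys.max())
    p=pred([0]*5,cam(n),[(.0395,0),(.0575,.034),(.0635,.076)]);print(p.min(0).round(),p.max(0).round())
    if n=='scene':
        D=[np.array([np.cos(t),np.sin(t)]) for t in np.radians(np.linspace(lo,hi,21))];S=np.array([(M@d).max() for d in D]);c=cam(n)
        f=lambda v:np.r_[np.array([(pred(v,c,[(.0395,0),(.0575,.034),(.0635,.076)])@d).max() for d in D])-S,np.array(v[2:5])/1.,np.array(v[:2])/4]
        r=least_squares(f,[.5]*5,diff_step=.05);print(r.x.round(2),r.fun.round(1))
# rim edge points in the wrist view, each angle: strongest edge near predicted rim
im=cv2.cvtColor(ctrl.get_image('wrist'),cv2.COLOR_RGB2GRAY);c=cam('wrist');p=pred([0]*5,c,[(.0635,.076)]);print('wrist rim pred',p.min(0).round(),p.max(0).round())
L=ctrl.cut_out('wrist','kettle')
if L:ys,xs=np.nonzero(L[0]['region']);print(L[0]['conf'],xs.min(),xs.max(),ys.min(),ys.max());print([(int(xs[ys==y].min()),int(xs[ys==y].max()),y,p[np.abs(p[:,1]-y)<3][:,0].round().min(initial=999),p[np.abs(p[:,1]-y)<3][:,0].round().max(initial=0)) for y in range(ys.min(),ys.max(),15)])
print(ctrl.get_state()['time_s'])
E
```

```text
scene 0.59 310 386 166 272
[311. 208.] [385. 272.]
[-2.75  0.55  0.02  0.27  0.83] [-1.  -1.  -1.3 -1.8 -0.9 -0.4  0.3  0.7  0.8  1.   1.7  0.9  0.9  0.9
  0.6  0.1 -0.2 -1.5 -1.6 -1.1 -2.1  0.   0.3  0.8 -0.7  0.1]
top 0.91 353 416 255 285
[340. 205.] [419. 284.]
wrist rim pred [220. 139.] [426. 338.]
0.64 223 427 129 417
[(323, 325, 129, np.float64(999.0), np.float64(0.0)), (299, 350, 144, np.float64(286.0), np.float64(362.0)), (267, 381, 159, np.float64(259.0), np.float64(388.0)), (248, 401, 174, np.float64(243.0), np.float64(402.0)), (237, 412, 189, np.float64(232.0), np.float64(413.0)), (229, 421, 204, np.float64(226.0), np.float64(421.0)), (226, 426, 219, np.float64(221.0), np.float64(424.0)), (223, 427, 234, np.float64(220.0), np.float64(426.0)), (223, 427, 249, np.float64(220.0), np.float64(426.0)), (225, 425, 264, np.float64(223.0), np.float64(424.0)), (231, 420, 279, np.float64(227.0), np.float64(418.0)), (239, 412, 294, np.float64(235.0), np.float64(410.0)), (252, 398, 309, np.float64(248.0), np.float64(397.0)), (310, 341, 324, np.float64(266.0), np.float64(379.0)), (310, 341, 339, np.float64(304.0), np.float64(344.0)), (310, 342, 354, np.float64(999.0), np.float64(0.0)), (309, 342, 369, np.float64(999.0), np.float64(0.0)), (312, 341, 384, np.float64(999.0), np.float64(0.0)), (322, 331, 399, np.float64(999.0), np.float64(0.0)), (323, 331, 414, np.float64(999.0), np.float64(0.0))]
25.85
```

In the wrist view the rim is centred within about 2 px of a perfectly level kettle (tilt about 1°), and nothing is moving. Handing in.

```bash
python3 -c "
from rig import ctrl
print(ctrl.close_job())"
```

```text
the job is handed in; nothing more can be done
None
```

I handed the job in at about 26 s: the beaker is in the cup and the cup in the kettle, and the arm holds the whole nest by the wooden grip about 10 cm off the bench, hanging still and level to within a degree or two by my camera checks, about 6 cm nearer the robot than where the kettle stood so it clears the box.

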